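Count three milling balls out of the dispenser into a bowl

TASK

Three balls are wanted for the jar mill. Stand the terracotta bowl with the stick handle on the table where the dispenser's balls drop, its middle just in front of the lip of the chute; then turn the black knob clockwise exactly three clicks so that three balls, and no fourth, fall into it. Leave the bowl with its balls standing there, and do not push the pots and the jar about.

Things in the scene. Friction and masses are not known exactly. Their poses are not given: they have to be found in the camera images.
- bowl: Straight-sided terracotta bowl with one stick handle, 136 mm across the rim, 66 mm high, 0.2 to 0.35 kg, loose and empty. Origin: centre of its underside, z up, handle along -x. Foot 94 mm across; wall 6 mm thick, nearly upright; inner floor 8 mm up. It weighs on the far side of a grip on the handle, so hold firmly (40 to 70 N).
- bowl_handle (a point): Grip point on the bowl's handle: centre of its bar, 50 mm above the bowl's underside, 108 mm from its axis along -x. The level bar is 20 mm wide (y), 22 mm high, and runs from 68 to 141 mm from the axis. Axes as the bowl; closing the fingers along y takes it from above.
- dispenser: Fixed ball dispenser, grey and bare metal, 442 mm tall. Origin on the table under drop_point; z up, x level from there to the column (x 89 to 113 mm, |y| to 30). Foot plate x 67 to 117 mm, |y| to 55, 15 mm high with its bolts. Deck 164 mm wide, sloping 35 deg up along x from its front edge at x 14, z 172 mm. Funnel 150 mm across over x 140 mm, from z 367 mm up.
- drop_point (a point): Empty point 70 mm above the table on the balls' path, just in front of and below the lip of the chute (open steel channel, 44 mm wide, under the deck's low end; lip 112 mm above the table, 29 mm along the dispenser's x from here). Balls pass within 12 mm of it, falling. The bowl's centre belongs under it. Axes as the dispenser.
- knob_grip (a point): Grip point of the black bar-shaped knob, on its axis. z runs out along the axis (35 deg from vertical, leaning to the dispenser's -x, toward the robot); y along the bar (70 mm), x across it (22 mm thick). The bar goes from 19 mm below this point to 15 mm above; under it a 42 mm boss, then the wheel 28 mm below the point. At the start y is level. Turns with the knob.
- paddle_wheel (a joint): Turn of knob and paddle wheel, rad, 0 at the start, growing clockwise as seen facing the knob (about -z of knob_grip). Clicks into rest every 0.785 rad (8 a turn), peak torque about 0.25 N m plus drag; let go short of half way it goes back, beyond it goes on. Rests are true to about 0.06 rad. A ball drops a little past half way. A stop prevents turning back past 0.
- ball_1_center (a point): Centre of a white porcelain milling ball, 30 mm, loose: the next to fall, in the compartment just before the drop hole. Eight balls are in the dispenser: four in the wheel's compartments on the robot's right and uphill, the rest queueing in the lane and tube behind.
- ball_2_center (a point): Centre of a white porcelain milling ball, 30 mm, loose: second to fall. Eight balls are in the dispenser: four in the wheel's compartments on the robot's right and uphill, the rest queueing in the lane and tube behind.
- ball_3_center (a point): Centre of a white porcelain milling ball, 30 mm, loose: third to fall. Eight balls are in the dispenser: four in the wheel's compartments on the robot's right and uphill, the rest queueing in the lane and tube behind.
- ball_4_center (a point): Centre of a white porcelain milling ball, 30 mm, loose: fourth in line; it must stay in the dispenser, being carried to just before the drop hole by the third click. Eight balls are in the dispenser: four in the wheel's compartments on the robot's right and uphill, the rest queueing in the lane and tube behind.
- glaze_jar: White lidded plastic jar, 80 mm wide, 84 mm high, a loose bystander. Origin: centre of its underside.
- cup: Small cream-coloured pot, 74 mm wide, 77 mm high, a loose bystander. Origin: centre of its underside.
- red_pot: Round red-brown pot, 85 mm wide, 82 mm high, a loose bystander. Origin: centre of its underside.
- blue_pot: Round light-blue pot, 81 mm wide, 92 mm high, a loose bystander. Origin: centre of its underside.

How it is judged:
On the way:
1. the bowl stands upright on the table under the chute, before the knob has been turned (horizontal distance between bowl and drop_point below 0.035 m and angle between bowl's own z axis and vertical below 0.12 rad and height (world z) of bowl below 0.008 m and value of joint paddle_wheel below 0.35 rad), for 0.2 s.
At the end, for the whole second after the job is handed in: The bowl stands upright on the table, its centre within 35 mm (level distance) of the drop point, and at rest; the first three balls lie in it, the fourth is still in the dispenser; the knob rests at its third click (2.36 rad, within 0.2) (horizontal distance between bowl and drop_point below 0.035 m and angle between bowl's own z axis and vertical below 0.12 rad and height (world z) of bowl below 0.008 m and horizontal distance between each of ball_1_center, ball_2_center, ball_3_center and bowl below 0.06 m and z of ball_1_center in the frame of bowl between 0.005 and 0.065 m and z of ball_2_center in the frame of bowl between 0.005 and 0.065 m and z of ball_3_center in the frame of bowl between 0.005 and 0.065 m and height (world z) of ball_4_center above 0.14 m and value of joint paddle_wheel between 2.15 and 2.56 rad and linear speed of bowl below 0.02 m/s); the robot touches nothing.
It fails at once if a fourth ball leaves the dispenser (height (world z) of ball_4_center below 0.13 m).
It fails at once if a bystander is pushed more than 40 mm (distance of any of glaze_jar, cup, red_pot, blue_pot from where it was at the start of the episode above 0.04 m).
It also fails if it takes over 72 s, if anything falls off the work surface, if the arm or the gripper's body presses on something with over 40 N, if the wrist force passes 120 N, or if a joint passes its speed limit or range.

ROBOT

A 7-joint arm with a two-finger parallel gripper is mounted at the origin on a cart in front of the work surface, level with it; the furniture and walls round the work are solid. World frame = base frame: x ahead of the robot, y to its left, z up, the work surface at z = 0. Lengths are in m, angles in rad, forces in N, time in s.
With the tool pointing down it reaches from about 0.4 to 0.85 m from the base axis. Payload 4.5 kg.
Tool frame: the origin (TCP) lies on the centre line of the jaws, within the pads' length; the fingertips stand 11 mm ahead of it and the grasp point (between the pads) lies 8 mm behind it (finger_overhang is the distance from the TCP to the fingertips, in m); z points along the fingers, y is the line along which they close (so a half turn about z gives the same grasp; the last joint's range is limited). The gripper opens to 85 mm and grips with 20 to 120 N. Pads are 22 mm wide; open, the fingers measure 114 mm over their backs; the gripper's body (76 mm by 85 mm) begins 54 mm behind the grasp point. The pads swing forward as they close: fully open they stand 13 mm farther back than shut.
Start: joints at [1.285, 0.689, -0.195, 1.565, 0.157, 0.902, -0.215], TCP at [0.197, -0.593, 0.22] pointing down, gripper open.
Joint ranges: [-3.01, 3.01], [-0.46, 2.08], [-1.47, 1.51], [0.13, 2.56], [-1, 4.14], [0.04, 2.09], [-2.66, 2.66]. Speed limits (rad/s): [2.57, 2.57, 3.14, 3.14, 3.14, 3.14, 3.14].

INTERFACE

Orientations are given as a 3x3 rotation matrix whose columns are the frame's x, y, z axes.
In Python, from cell import read_state, get_image, camera_model, close_job, finger_overhang gives the robot as it stands.
- The arm moves only by the tool servo_tool, never from a script. Its argument "targets" is a list that holds one entry, the list of rows, each a list of 7 numbers: the shift along the world's x, y, z as a fraction of full scale, then the turn, a rotation vector about the world's x, y, z as a fraction of full scale, then the finger opening in mm, from 0 to 85.4. A call has 1 to 5 rows; each row is the pose to reach, as a shift and turn from the pose commanded when the call began; what a row does not reach only later rows make up. Full scale, the value 1, is 0.25 m for a shift and 90 degrees for a turn. A row lasts 1/8 s, in which the tool goes at most 62.5 mm and 10.7 degrees, less where a joint would pass 70% of its speed; a pose out of reach is approached as far as the arm can. A call with a number of a shift or a turn outside -1 to 1 is refused whole. A call with a gripper value outside its range is refused whole. The fingers move at their own pace and stop on an object; "squeeze" is the grip in N (left out, the last holds). Time passes only in rows, so rows that repeat a pose let the fingers close. It gives the time, the measured TCP pose, the force, the opening and the grip force at its end, in the units of the state.
- read_state(): the state, without advancing time (a new reading comes with each control period).
- get_image(name): name is "scene" or "top" or "wrist"; returns (picture, depth): 420x560x3 uint8, red, green, blue; 420x560 float32, m along the optical axis (not along the pixel's ray), 0 where there is no reading.
- camera_model(name): a dict with "intrinsics" (3x3 intrinsics, pixels), "D" ([k1, k2, p1, p2, k3] as OpenCV has them; the pictures are not rectified), "rvec" (rotation vector, rad) and "tvec" (3), from world to camera coordinates, as OpenCV has them. Camera axes: x right, y down, z forward; pixel columns grow to the right and rows downward; lengths in m; the calibration is good to about 2 mm. A picture is of the moment at which its call begins: read the wrist's pose just before it. camera_model takes no time and is no camera call; for the wrist camera it gives the pose at the moment of the call.
- close_job(): hands the job in; it is judged then, once.
The state is a dict: "clock": time; "joints": joint angles; "dq": joint speeds; "joint_efforts": joint torques, N m; "position": TCP position; "orientation": TCP orientation; "ft_force": force on the tool from outside, world axes, zero at the start; "ft_torque": the same for the moment, N m; "finger_gap": finger opening in m; "grasp_force": force on a finger pad.
Only numpy, scipy, OpenCV 4.12 (cv2) and the standard library are available. Lean on these libraries where they do the work, as an engineer would, in place of code of your own. Each camera call takes 0.05 s, during which the arm holds its last target. There are 200 camera calls.

## Working session

There is one attempt and no reset: what is moved stays moved. The work goes in short steps, Python scripts to look and compute and a tool call to move; the robot and the scene stay as the last step left them, time stands still between calls to the robot, and variables do not carry over. Pictures are saved under pics/ and viewed, at most 10 in all, crops included, and the job is handed in when it is done.

Besides the shell and the picture viewer there is one more tool, called as name(argument=value, ...), one argument or row to a line, values as JSON. servo_tool: Moves the arm, as the interface text tells. Shift numbers are shares of 0.25 m and turn numbers shares of 90 degrees, none past 1 either way. Its arguments: {"type":"object","properties":{"targets":{"type":"array"},"squeeze":{"type":"number"}},"required":["targets"]}

```bash
mkdir -p pics; cat > h.py <<'E'
import numpy as np, cv2
from cell import *
def grab(n):
    m=camera_model(n); p,d=get_image(n); return p,d,m
def cloud(d,m):
    h,w=d.shape; u,v=np.meshgrid(np.arange(w),np.arange(h))
    n=cv2.undistortPoints(np.stack([u,v],-1).reshape(-1,1,2).astype(float),np.array(m["intrinsics"]),np.array(m["D"])).reshape(h,w,2)
    c=np.dstack([n*d[...,None],d]); R=cv2.Rodrigues(np.array(m["rvec"],float))[0]
    return (c-np.array(m["tvec"],float).reshape(3))@R
E
python3 - <<'E'
from h import *
s=read_state(); print(s["clock"],s["position"],s["orientation"],s["ft_force"])
for n in("scene","top"):
    p,d,m=grab(n); np.savez(n+".npz",p=p,d=d,P=cloud(d,m)); cv2.imwrite(f"pics/{n}.png",p[...,::-1]); print(n,(d>0).mean())
E
```

```text
0.0 [ 0.19621392 -0.59269787  0.21947854] [[ 9.49271726e-01  3.14456144e-01 -7.24381437e-04]
 [ 3.14456942e-01 -9.49270203e-01  1.70687093e-03]
 [-1.50897664e-04 -1.84807108e-03 -9.99998281e-01]] [-0.18579022 -0.41479725  0.55376604]
scene 0.8711181972789116
top 0.9959906462585034
```

View pics/scene.png

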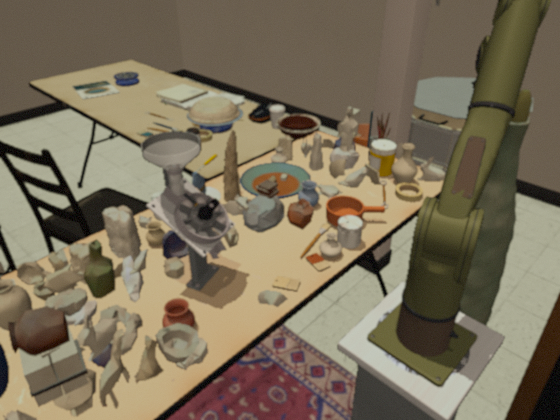

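View pics/top.png

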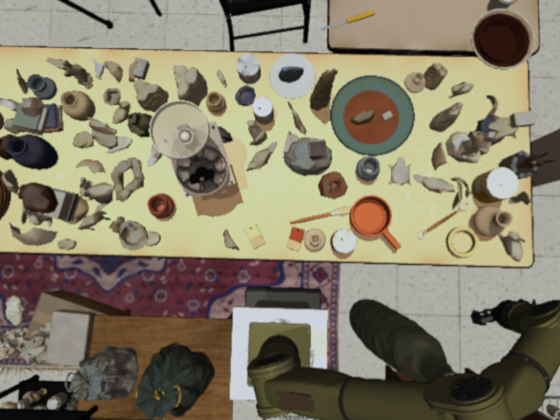

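The scene view shows the dispenser at about (200,220) and the orange bowl at (345,208), with its handle to the right. In the top view the bowl is at (370,217) with its handle toward (397,245), the funnel is at (181,130) and the knob at about (203,172).

```bash
python3 - <<'E'
from h import *
for n,(bx) in(("top",(340,185,410,260)),("scene",(320,190,390,230))):
    z=np.load(n+".npz"); p,P=z["p"],z["P"]
    hsv=cv2.cvtColor(p,cv2.COLOR_RGB2HSV); M=(hsv[...,1]>170)&((hsv[...,0]<12)|(hsv[...,0]>174))
    B=np.zeros_like(M); B[bx[1]:bx[3],bx[0]:bx[2]]=1; M&=B
    Q=P[M]; r=Q[(Q[:,2]>.058)&(Q[:,2]<.075)]; 
    print(n,len(Q),len(r),r.min(0),r.max(0))
    # circle fit w/ robust: rim vs handle
    c=np.median(r[:,:2],0)
    for it in range(20):
        q=r[:,:2]; dd=np.hypot(*(q-c).T); k=(dd<.075)&(dd>.055); q=q[k]
        A=np.c_[2*q,np.ones(len(q))]; s=np.linalg.lstsq(A,(q**2).sum(1),rcond=None)[0]; c=s[:2]
    print("c",c,"r",np.sqrt(s[2]+c@c))
    h=Q[(np.hypot(*(Q[:,:2]-c).T)>.08)&(Q[:,2]>.03)]; print("handle",len(h),h.mean(0),np.hypot(*(h[:,:2]-c).T).max(), np.degrees(np.arctan2(*(h.mean(0)[:2]-c)[::-1])))
    # dispenser
    b=(140,90,250,220) if n=="top" else (130,125,245,300)
    S=P[b[1]:b[3],b[0]:b[2]].reshape(-1,3)
    f=S[(S[:,2]>.425)&(S[:,2]<.46)]; 
    (cx,cy),rr=cv2.minEnclosingCircle(f[:,:2].astype(np.float32)); print("funnel",len(f),cx,cy,rr,f[:,2].max())
    if n=="top":
        G=cv2.resize(p[95:225,145:255],None,fx=5,fy=4.5,interpolation=cv2.INTER_CUBIC); cv2.imwrite("pics/topc.png",G[...,::-1])
    else: cv2.imwrite("pics/scc.png",cv2.resize(p[125:300,130:250],None,fx=4,fy=3.4,interpolation=cv2.INTER_CUBIC)[...,::-1])
    dark=(p.max(-1)<45)&(P[...,2]>.2)&(P[...,2]<.36); D=np.zeros_like(dark);D[b[1]:b[3],b[0]:b[2]]=1; dark&=D
    K=P[dark]; print("dark",len(K),K.mean(0) if len(K) else 0,np.median(K,0) if len(K) else 0)
E
```

```text
top 1318 223 [ 0.36675076 -0.38556628  0.0580182 ] [ 0.52985186 -0.22578389  0.07461692]
c [ 0.41852867 -0.32262332] r 0.0654767611142697
handle 124 [ 0.48353184 -0.26480523  0.15398924] 0.3064829095180315 41.65199484126868
funnel 473 0.6436794400215149 0.2610122561454773 0.07611660659313202 0.44854080279568437
dark 417 [0.56441522 0.23138232 0.26889867] [0.56034104 0.23278461 0.27385191]
scene 552 110 [ 0.37354562 -0.36272212  0.05814842] [ 0.52977965 -0.22033979  0.06836829]
c [ 0.46445051 -0.28765896] r 0.06441782204596275
handle 33 [ 0.33924625 -0.28392823  0.10921588] 1.3547380961460902 178.2932555781495
funnel 792 0.6396763920783997 0.26359811425209045 0.07855266332626343 0.444955111608401
dark 243 [0.54605326 0.24602552 0.26978462] [0.54078806 0.24887734 0.27464498]
```

View pics/topc.png

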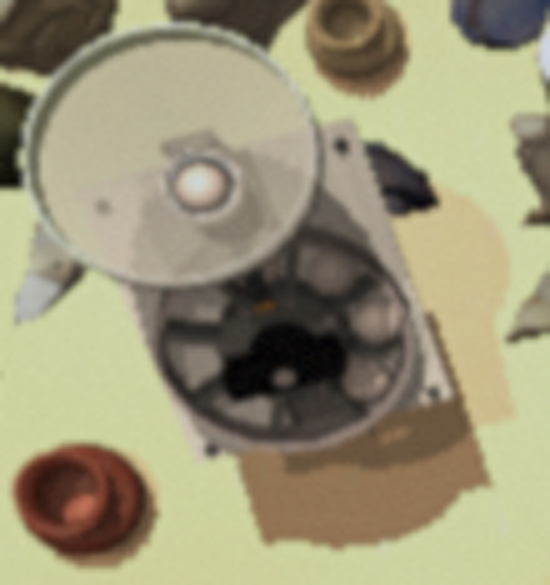

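View pics/scc.png

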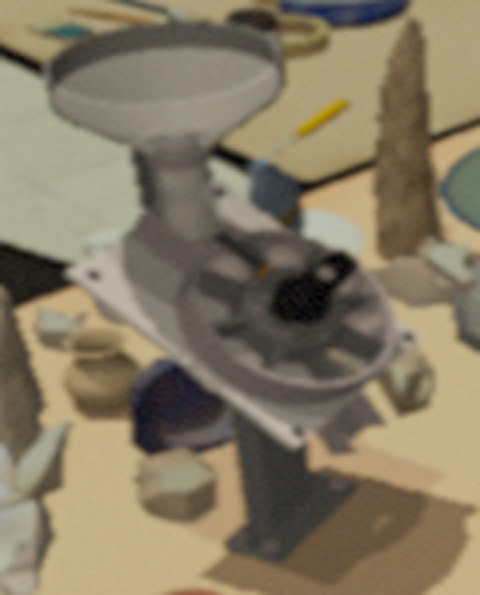

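The crops show the dispenser yawed about 18° and the knob bar running from (235,375) to (345,345) in the top crop. The red pot is at crop (85,500). Next I'll refine the bowl circle, handle direction and deck plane.

```bash
cat >> h.py <<'E'
def ray(m,uv,z):
    n=cv2.undistortPoints(np.array(uv,float).reshape(-1,1,2),np.array(m["intrinsics"]),np.array(m["D"])).reshape(-1,2)
    R=cv2.Rodrigues(np.array(m["rvec"],float))[0]; o=-R.T@np.array(m["tvec"],float).reshape(3)
    d=np.c_[n,np.ones(len(n))]@R; return o+d*((z-o[2])/d[:,2])[:,None]
def plane(S,tol,it=500):
    g=np.random.default_rng(0); best=None
    for _ in range(it):
        a=S[g.choice(len(S),3,False)]; n=np.cross(a[1]-a[0],a[2]-a[0]); l=np.linalg.norm(n)
        if l<1e-6: continue
        n/=l; k=abs((S-a[0])@n)<tol
        if abs(abs(n[2])-.819)<.06 and(best is None or k.sum()>best.sum()): best=k
    c=S[best].mean(0); n=np.linalg.svd(S[best]-c)[2][2]; return n*np.sign(n[2]),c,best
E
python3 - <<'E'
from h import *
for n,b,sd in(("top",(330,180,410,260),(370,217)),("scene",(320,190,390,230),(345,208))):
    m=camera_model(n); z=np.load(n+".npz"); p,P=z["p"],z["P"]
    hsv=cv2.cvtColor(p,cv2.COLOR_RGB2HSV); M=((hsv[...,1]>150)&((hsv[...,0]<14)|(hsv[...,0]>174))).astype(np.uint8)
    B=np.zeros_like(M); B[b[1]:b[3],b[0]:b[2]]=1; M*=B
    cs,_=cv2.findContours(M,cv2.RETR_EXTERNAL,cv2.CHAIN_APPROX_NONE); c=max(cs,key=cv2.contourArea)[:,0]
    F=cv2.drawContours(np.zeros_like(M),[c],-1,1,-1)
    Q=ray(m,c,.066)[:,:2]; ctr=ray(m,[sd],.066)[0,:2]
    for _ in range(30):
        dd=np.hypot(*(Q-ctr).T); q=Q[(dd>.055)&(dd<.078)]
        s=np.linalg.lstsq(np.c_[2*q,np.ones(len(q))],(q**2).sum(1),rcond=None)[0]; ctr=s[:2]
    print(n,"outline c",ctr,np.sqrt(s[2]+ctr@ctr),len(q))
    R=P[F>0]; r=R[(R[:,2]>.060)&(R[:,2]<.072)][:,:2]
    c2=ctr.copy()
    for _ in range(30):
        dd=np.hypot(*(r-c2).T); q=r[(dd>.058)&(dd<.073)]
        s=np.linalg.lstsq(np.c_[2*q,np.ones(len(q))],(q**2).sum(1),rcond=None)[0]; c2=s[:2]
    print(" rim c",c2,np.sqrt(s[2]+c2@c2),len(q))
    if n=="top":
        vv,uu=np.nonzero(F); H=ray(m,np.c_[uu,vv],.061)[:,:2]; dd=np.hypot(*(H-ctr).T); h=H[(dd>.085)&(dd<.16)]
    else: h=R[:,:2]; dd=np.hypot(*(h-ctr).T); h=h[(dd>.085)&(dd<.15)]
    v=h.mean(0)-ctr; print(" handle",len(h),h.mean(0),np.hypot(*(h-ctr).T).max(),np.degrees(np.arctan2(v[1],v[0])))
    b=(140,90,250,220) if n=="top" else (130,125,245,300)
    pp=p[b[1]:b[3],b[0]:b[2]].reshape(-1,3); S=P[b[1]:b[3],b[0]:b[2]].reshape(-1,3); k=(S[:,2]>.16)&(S[:,2]<.33)
    S=S[k]; nn,c,kk=plane(S,.003); print(" deck n",nn,"tilt",np.degrees(np.arccos(nn[2])),"yaw",np.degrees(np.arctan2(-nn[1],-nn[0])),kk.sum(), "c",c)
    y=np.arctan2(-nn[1],-nn[0])
    x=np.array([np.cos(y),np.sin(y)]); l=np.array([-x[1],x[0]]); I=S[kk]
    for nm,a in(("x",x),("y",l)): print("  ",nm,np.percentile(I[:,:2]@a,[1,50,99]))
    print("  z",np.percentile(I[:,2],[1,99]), "funnel(.641,.262) in axes",np.array([.642,.262])@x,np.array([.642,.262])@l)
E
```

```text
top outline c [ 0.46639478 -0.2908086 ] 0.06562792871602574 115
 rim c [ 0.46803448 -0.29142902] 0.06377752467692759 173
 handle 82 [ 0.38463904 -0.36514834] 0.13519265204730815 -137.72004583058418
 deck n [-0.54288175 -0.17581359  0.82119972] tilt 34.79492834863534 yaw 17.944673600858327 703 c [0.60293391 0.23109301 0.22856414]
   x [0.56789888 0.65353854 0.73076611]
   y [-0.03170169 -0.00159356  0.13162732]
  z [0.17435751 0.28829755] funnel(.641,.262) in axes 0.6914913713796828 0.05145564407764958
scene outline c [ 0.45895637 -0.28230675] 0.06846251949869024 71
 rim c [ 0.46482415 -0.28805916] 0.06420459867529939 122
 handle 70 [ 0.3801992  -0.35882178] 0.13357982991591927 -135.82729554092796
 deck n [-0.53821212 -0.18336363  0.82262111] tilt 34.65195562091602 yaw 18.81347642493897 979 c [0.59553582 0.28767472 0.23670359]
   x [0.56541324 0.67595409 0.73316415]
   y [-0.03967315  0.09229595  0.12685121]
  z [0.17268791 0.28898991] funnel(.641,.262) in axes 0.6921920915213279 0.04096472183879164
```

servo_tool(
  targets=[
    [[0.2, 0.23, -0.08, 0, 0, 0.1, 85], [0.4, 0.46, -0.16, 0, 0, 0.2, 85], [0.6, 0.7, -0.24, 0, 0, 0.277, 85], [0.764, 0.916, -0.32, 0, 0, 0.277, 85], [0.764, 0.916, -0.32, 0, 0, 0.277, 85]],
  ],
)

```text
clock: 0.72
position: [0.3885, -0.3625, 0.1396]
orientation: [[0.728, 0.685, 0.0], [0.685, -0.728, 0.001], [0.0, -0.0, -1.0]]
ft_force: [0.8, -0.6, -0.4]
finger_gap: 0.0852
grasp_force: 0.0
```

```bash
python3 - <<'E'
from h import *
s=read_state(); print(s["clock"],s["position"].round(4),s["orientation"].round(3).tolist(),s["ft_force"].round(2))
p,d,m=grab("wrist"); cv2.imwrite("pics/w1.png",p[...,::-1])
P=np.load("top.npz")["P"]
# height map near drop, 2 cm cells, mm (max from top view)
S=P.reshape(-1,3); print("rows x .60->.36, cols y .40->-.02")
for x in np.arange(.62,.35,-.02):
    print("%.2f"%x,' '.join("%3d"%(1e3*np.percentile(q,80)) if len(q:=S[(abs(S[:,0]-x)<.01)&(abs(S[:,1]-y)<.01)][:,2]) else " --" for y in np.arange(.40,-.04,-.02)))
E
```

```text
0.725 [ 0.3885 -0.3625  0.1396] [[0.728, 0.685, 0.0], [0.685, -0.728, 0.001], [0.0, -0.0, -1.0]] [ 0.81 -0.62 -0.41]
rows x .60->.36, cols y .40->-.02
0.62   4   2  -- 443 418 400 385 380 385 397 423 259 215   6  79  81  54   4   4   3   4  61
0.60   4   5  -- 248 429 410 400 395 399 406 433 254 217   5   5   4   5   4   5   4   4   4
0.58   6   4   3  -- 237 420 417 410 433 438 253 241 201   5   4   5   3   4   4   4   4   3
0.56   4   5   7  -- 226 246 253 433 282 283 279 218 188   6   2   4   3   3   4   3   4   5
0.54   5   4   3  -- 204 235 228 285 282 280 219 211 176   4   2   5   3   5   4   5   4   4
0.52  79  38   3   4   6 194 212 202 204 196 202   6   4   4   5   5   4   5   6   2   3   5
0.50  80  57   5   4   3 176 173 110 203   4   3   4   4   6   4   5   4   4   5   5   3   4
0.48  70  63   7   3   5   3   5   6   3   4   3   3   3   4   3   3   2   5   2   3   5   3
0.46  80  49   3   4   3   4   4   3   2   2   5   5   4   3   4   4   3   5   4   3   4   6
0.44  39   4   4   5   3   3   3   2   5   3   5   3   3   2   3   4   4   5   4   5   5   5
0.42   3   3   4   5   4   4   3   3   4   4   4   6   2   6  11  15  11   4   4   3   3   4
0.40   4   6   4   3   4   4   4   3   3   4  22  33   3   4  12  13  13   5   2   5   3   7
0.38  26   3   3   4   4   4   4   5   5   5  20  35  18   4   6  12  13  13   3   3   4  10
0.36   4   2   5   4   4   3   2   3   1   5   6  29  33   4   5  10  11   5   4   4   3  10
```

View pics/w1.png

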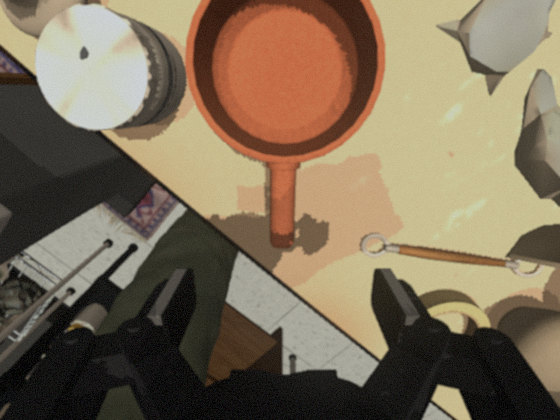

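The wrist view shows the handle running from (283,160) to (284,247), centred between the fingers and aligned with them. I'll check this with numbers.

```bash
python3 - <<'E'
from h import *
p,d,m=grab("wrist"); P=cloud(d,m)
hsv=cv2.cvtColor(p,cv2.COLOR_RGB2HSV); M=(hsv[...,1]>140)&((hsv[...,0]<14)|(hsv[...,0]>174))&(p[...,0]>110)
M=cv2.morphologyEx(M.astype(np.uint8),cv2.MORPH_OPEN,np.ones((5,5)))
v,u=np.nonzero(M[175:228,250:320]); v=v+175;u=u+250
h=P[v,u]; h=h[h[:,2]>.045]; print(len(h),np.median(h[:,2]) if len(h) else 0)
Q=ray(m,np.c_[u,v],.061)[:,:2]; c=Q.mean(0); a=np.linalg.svd(Q-c)[2][0]; print("handle mid",c,"bearing",np.degrees(np.arctan2(a[1],a[0])), "width",np.ptp((Q-c)@[-a[1],a[0]]))
B=P[:170,180:395].reshape(-1,3); B=B[(B[:,2]>.061)&(B[:,2]<.07)][:,:2]; ctr=np.array([.466,-.29])
for _ in range(20):
    dd=np.hypot(*(B-ctr).T); q=B[(dd>.055)&(dd<.072)]; s=np.linalg.lstsq(np.c_[2*q,np.ones(len(q))],(q**2).sum(1),rcond=None)[0]; ctr=s[:2]
print("ctr",ctr,np.sqrt(s[2]+ctr@ctr),len(q)); w=c-ctr; print(np.degrees(np.arctan2(w[1],w[0])),np.hypot(*w))
g=ctr+.108*w/np.hypot(*w); print("grip",g, "move", g-read_state()["position"][:2])
E
```

```text
1340 0.06097005169825936
handle mid [ 0.40409865 -0.34761081] bearing -139.5027854890012 width 0.0374203281677704
ctr [ 0.46609177 -0.29130455] 0.06381154890703453 4143
-137.7521877940344 0.0837468957422062
grip [ 0.38614544 -0.36391711] move [-0.00665389 -0.00784382]
```

servo_tool(
  targets=[
    [[-0.004, 0, -0.1, 0, 0, -0.01, 70], [-0.004, 0, -0.22, 0, 0, -0.01, 70], [-0.004, 0, -0.34, 0, 0, -0.01, 70], [-0.004, 0, -0.388, 0, 0, -0.01, 70], [-0.004, 0, -0.388, 0, 0, -0.01, 70]],
  ],
)

```text
clock: 1.45
position: [0.386, -0.3643, 0.0429]
orientation: [[0.739, 0.674, -0.001], [0.674, -0.739, 0.001], [-0.0, -0.001, -1.0]]
ft_force: [0.3, 0.1, 0.1]
finger_gap: 0.0704
grasp_force: 0.0
```

servo_tool(
  targets=[
    [[0, 0, 0, 0, 0, 0, 30], [0, 0, 0, 0, 0, 0, 12], [0, 0, 0, 0, 0, 0, 10], [0, 0, 0, 0, 0, 0, 10], [0, 0, 0, 0, 0, 0, 10]],
  ],
  squeeze=65,
)

```text
clock: 2.08
position: [0.3863, -0.3649, 0.0437]
orientation: [[0.739, 0.673, 0.0], [0.673, -0.739, -0.001], [-0.001, 0.001, -1.0]]
ft_force: [-0.8, -0.8, 4.6]
finger_gap: 0.0172
grasp_force: 63.6
```

servo_tool(
  targets=[
    [[0, 0, 0.06, 0, 0, 0, 10], [0, 0, 0.14, 0, 0, 0, 10], [0, 0, 0.24, 0, 0, 0, 10], [0, 0, 0.36, 0, 0, 0, 10], [0, 0, 0.48, 0, 0, 0, 10]],
  ],
)

```text
clock: 2.7
position: [0.386, -0.3638, 0.1645]
orientation: [[0.739, 0.674, -0.001], [0.674, -0.739, 0.001], [-0.0, -0.001, -1.0]]
ft_force: [-1.3, 0.4, -2.2]
finger_gap: 0.0176
grasp_force: 63.7
```

servo_tool(
  targets=[
    [[0.04, 0.1, 0, 0, 0, 0.03, 10], [0.1, 0.26, 0, 0, 0, 0.08, 10], [0.16, 0.44, 0, 0, 0, 0.14, 10], [0.22, 0.62, 0, 0, 0, 0.2, 10], [0.26, 0.8, 0, 0, 0, 0.256, 10]],
  ],
)

```text
clock: 3.32
position: [0.4519, -0.1625, 0.1638]
orientation: [[0.413, 0.911, 0.0], [0.911, -0.413, 0.0], [0.0, 0.0, -1.0]]
ft_force: [0.2, 0.5, -2.6]
finger_gap: 0.0174
grasp_force: 63.7
```

servo_tool(
  targets=[
    [[0.06, 0.18, 0, 0, 0, 0, 10], [0.12, 0.36, 0, 0, 0, 0, 10], [0.17, 0.52, 0, 0, 0, 0, 10], [0.21, 0.6, 0, 0, 0, 0, 10], [0.212, 0.644, 0, 0, 0, 0, 10]],
  ],
)

```text
clock: 3.95
position: [0.4951, -0.0179, 0.1617]
orientation: [[0.424, 0.906, -0.021], [0.905, -0.424, -0.022], [-0.029, -0.01, -1.0]]
ft_force: [-11.7, -38.0, -0.2]
finger_gap: 0.0171
grasp_force: 64.0
```

```bash
cat > bowl.py <<'E'
from h import *
import sys
p,d,m=grab("top"); P=cloud(d,m); s=read_state(); print(s["clock"],s["position"].round(4),s["orientation"].round(3).tolist(),s["finger_gap"],s["grasp_force"])
hsv=cv2.cvtColor(p,cv2.COLOR_RGB2HSV); M=(hsv[...,1]>120)&((hsv[...,0]<14)|(hsv[...,0]>174))&(P[...,1]>-.15)&(P[...,1]<.32)&(P[...,0]>.35)&(P[...,2]>.015)
B=P[M]; print(len(B),np.percentile(B[:,2],[2,50,90,99]).round(3),B.min(0).round(3),B.max(0).round(3))
zt=np.percentile(B[:,2],97); r=B[B[:,2]>zt-.012]; A=np.c_[r[:,:2],np.ones(len(r))]; print("rim plane tilt",np.linalg.lstsq(A,r[:,2],rcond=None)[0].round(3), "n",len(r))
c=np.array(eval(sys.argv[1]))
for _ in range(30):
    dd=np.hypot(*(r[:,:2]-c).T); q=r[(dd>.05)&(dd<.078)][:,:2]; k=np.linalg.lstsq(np.c_[2*q,np.ones(len(q))],(q**2).sum(1),rcond=None)[0]; c=k[:2]
print("ctr",c.round(4),"r",np.sqrt(k[2]+c@c),len(q))
if len(sys.argv)>2: cv2.imwrite("pics/"+sys.argv[2],cv2.resize(p[120:260,140:340],None,fx=4,fy=4)[...,::-1])
E
python3 bowl.py "[.55,.095]"
```

```text
4.0 [ 0.4944 -0.0179  0.1616] [[0.425, 0.905, -0.022], [0.905, -0.425, -0.022], [-0.029, -0.011, -1.0]] 0.017321522573239965 64.05190944671631
1284 [0.064 0.128 0.182 0.525] [ 0.461 -0.149  0.046] [0.635 0.234 0.541]
rim plane tilt [-0.325 -1.117  0.494] n 207
ctr [0.544  0.0793] r 0.06389615694439449 195
```

servo_tool(
  targets=[
    [[0.02, -0.08, 0, 0, 0, 0, 10], [0.03, -0.16, 0, 0, 0, 0, 10], [0.03, -0.24, 0, 0, 0, 0, 10], [0.03, -0.24, 0, 0, 0, 0, 10]],
  ],
)

```text
clock: 4.5
position: [0.5111, -0.0652, 0.1634]
orientation: [[0.419, 0.908, -0.001], [0.908, -0.419, -0.001], [-0.002, -0.001, -1.0]]
ft_force: [-0.4, 1.0, -2.8]
finger_gap: 0.0174
grasp_force: 63.8
```

```bash
python3 bowl.py "[.555,.035]" b1.png; python3 -c "
from h import *
print(read_state()['ft_force'])
p,d,m=grab('scene');cv2.imwrite('pics/s2.png',cv2.resize(p[130:290,130:370],None,fx=3.2,fy=3.2)[...,::-1])"
```

```text
4.55 [ 0.5115 -0.0634  0.1635] [[0.417, 0.909, -0.001], [0.909, -0.417, 0.0], [-0.0, -0.001, -1.0]] 0.01757130283020687 63.841291666030884
1442 [0.118 0.128 0.181 0.515] [ 0.361 -0.068  0.015] [0.655 0.244 0.813]
rim plane tilt [-0.982 -0.933  0.798] n 219
ctr [0.5583 0.0316] r 0.06456693016069405 200
[ 1.78797082 -0.28462717 -2.21948702]
```

View pics/s2.png

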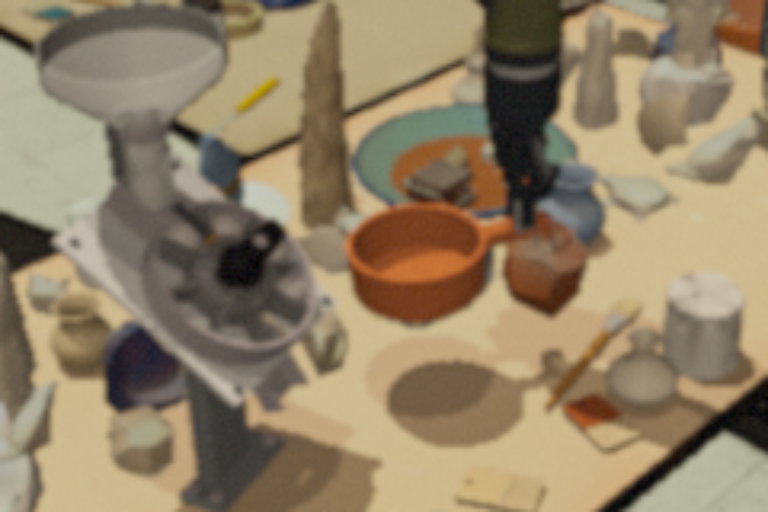

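Bowl hangs level, its wall clear of the deck. I'll shift it slightly toward the robot, lower it, then slide it in under the chute.

servo_tool(
  targets=[
    [[-0.06, 0, -0.02, 0, 0, 0, 10], [-0.12, 0, -0.12, 0, 0, 0, 10], [-0.12, 0, -0.26, 0, 0, 0, 10], [-0.12, 0, -0.38, 0, 0, 0, 10], [-0.12, 0, -0.42, 0, 0, 0, 10]],
  ],
)

```text
clock: 5.22
position: [0.4813, -0.0617, 0.0572]
orientation: [[0.414, 0.91, -0.002], [0.91, -0.414, 0.001], [-0.0, -0.003, -1.0]]
ft_force: [-0.5, -0.3, -1.8]
finger_gap: 0.0174
grasp_force: 63.9
```

servo_tool(
  targets=[
    [[-0.01, 0.1, 0, 0, 0, 0, 10], [-0.02, 0.22, 0, 0, 0, 0, 10], [-0.03, 0.34, 0, 0, 0, 0, 10], [-0.04, 0.44, 0, 0, 0, 0, 10], [-0.04, 0.44, 0, 0, 0, 0, 10]],
  ],
)

```text
clock: 5.85
position: [0.4726, 0.0506, 0.0591]
orientation: [[0.411, 0.912, 0.002], [0.912, -0.411, 0.003], [0.003, 0.0, -1.0]]
ft_force: [-0.1, -0.9, -2.6]
finger_gap: 0.0176
grasp_force: 63.9
```

```bash
python3 bowl.py "[.518,.142]"
```

```text
5.9 [0.4724 0.0484 0.059 ] [[0.414, 0.91, 0.001], [0.91, -0.414, 0.001], [0.001, 0.001, -1.0]] 0.017761263424893932 63.85786056518555
639 [0.015 0.031 0.081 0.762] [ 0.382 -0.149  0.015] [0.599 0.216 0.775]
rim plane tilt [-4.791 -2.954  3.061] n 30
ctr [0.4297 0.0761] r 0.011330756823288565 12
```

servo_tool(
  targets=[
    [[-0.02, 0.1, 0, 0, 0, 0, 10], [-0.04, 0.2, 0, 0, 0, 0, 10], [-0.052, 0.28, 0, 0, 0, 0, 10], [-0.052, 0.296, 0, 0, 0, 0, 10], [-0.052, 0.296, 0, 0, 0, 0, 10]],
  ],
)

```text
clock: 6.52
position: [0.4594, 0.1196, 0.0585]
orientation: [[0.418, 0.909, 0.0], [0.909, -0.418, -0.001], [-0.001, 0.001, -1.0]]
ft_force: [-0.3, -0.7, -2.2]
finger_gap: 0.0172
grasp_force: 63.9
```

servo_tool(
  targets=[
    [[0, 0, -0.03, 0, 0, 0, 10], [0, 0, -0.05, 0, 0, 0, 10], [0, 0, -0.062, 0, 0, 0, 10], [0, 0, -0.062, 0, 0, 0, 10]],
  ],
)

```text
clock: 7.02
position: [0.4585, 0.1184, 0.043]
orientation: [[0.418, 0.908, -0.001], [0.908, -0.418, -0.003], [-0.003, 0.0, -1.0]]
ft_force: [-2.4, -3.4, 9.1]
finger_gap: 0.0176
grasp_force: 65.2
```

```bash
cat > pl.py <<'E'
from h import *
import sys
for n in("scene","top"):
    p,d,m=grab(n); P=cloud(d,m)
    hsv=cv2.cvtColor(p,cv2.COLOR_RGB2HSV); M=(hsv[...,1]>120)&((hsv[...,0]<14)|(hsv[...,0]>174))&(P[...,1]>.1)&(P[...,1]<.31)&(P[...,0]>.40)&(P[...,0]<.6)&(P[...,2]>.005)&(P[...,2]<.1)
    B=P[M]; r=B[(B[:,2]>.058)]; print(n,len(B),len(r),np.percentile(r[:,2],[50,95,99]).round(3))
    c=np.array([.507,.217])
    for _ in range(30):
        dd=np.hypot(*(r[:,:2]-c).T); q=r[(dd>.055)&(dd<.075)][:,:2]; k=np.linalg.lstsq(np.c_[2*q,np.ones(len(q))],(q**2).sum(1),rcond=None)[0]; c=k[:2]
    print(" ctr",c.round(4),"r",np.sqrt(k[2]+c@c),len(q))
    if n=="scene" and len(sys.argv)>1: cv2.imwrite("pics/"+sys.argv[1],cv2.resize(p[150:310,130:330],None,fx=4,fy=3.7)[...,::-1])
s=read_state(); print(s["clock"],s["position"],s["ft_force"])
E
python3 pl.py s3.png
```

```text
scene 1732 410 [0.064 0.07  0.072]
 ctr [0.501  0.2187] r 0.06439802019231483 368
top 13 4 [0.068 0.071 0.071]
 ctr [0. 0.] r 0.0 0
7.125 [0.4585108  0.1185309  0.04317367] [-1.40654946 -3.63979221  7.38815225]
```

View pics/s3.png

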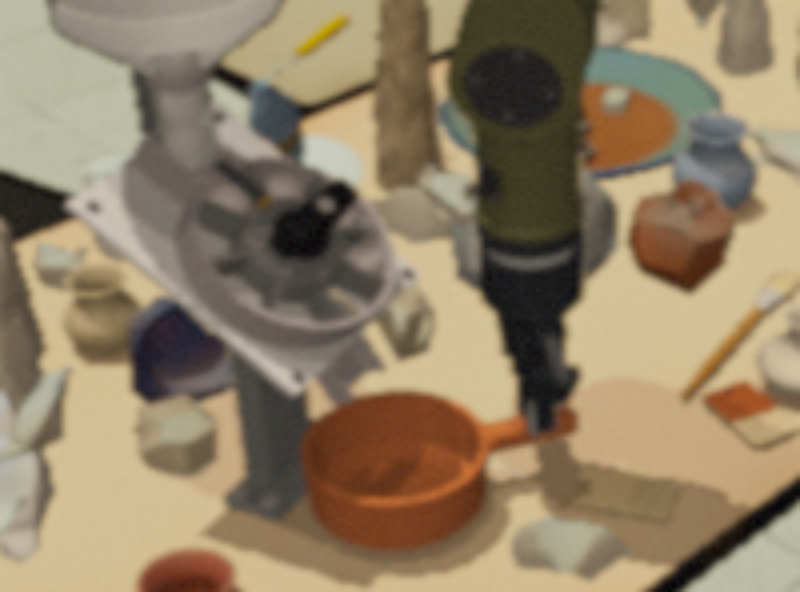

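The bowl stands under the chute with its handle toward the robot's right. Next: release and raise.

servo_tool(
  targets=[
    [[0, 0, 0, 0, 0, 0, 40], [0, 0, 0, 0, 0, 0, 55], [0, 0, 0, 0, 0, 0, 55], [0, 0, 0.1, 0, 0, 0, 55], [0, 0, 0.25, 0, 0, 0, 55]],
  ],
)

```text
clock: 7.75
position: [0.4583, 0.1207, 0.1052]
orientation: [[0.416, 0.909, -0.002], [0.909, -0.416, -0.001], [-0.002, -0.002, -1.0]]
ft_force: [-0.0, 0.7, -0.5]
finger_gap: 0.0551
grasp_force: 0.0
```

servo_tool(
  targets=[
    [[-0.05, -0.05, 0.2, 0, 0, 0, 55], [-0.1, -0.1, 0.4, 0, 0, 0, 55], [-0.15, -0.15, 0.6, 0, 0, 0, 55], [-0.2, -0.2, 0.8, 0, 0, 0, 55], [-0.2, -0.2, 0.95, 0, 0, 0, 55]],
  ],
)

```text
clock: 8.38
position: [0.4081, 0.0697, 0.3448]
orientation: [[0.418, 0.909, 0.001], [0.909, -0.418, -0.0], [0.0, 0.001, -1.0]]
ft_force: [0.8, 0.7, -0.3]
finger_gap: 0.055
grasp_force: 0.0
```

```bash
python3 pl.py; python3 - <<'E'
from h import *
s=read_state(); print(s["orientation"].round(3).tolist(),s["joints"].round(3))
Y=np.radians(18.2); x=np.array([np.cos(Y),np.sin(Y),0]); l=np.array([-x[1],x[0],0]); D=np.array([.509,.218,0])
n=np.array([-np.sin(np.radians(35)),0,np.cos(np.radians(35))])
for nm in("top","scene"):
    p,d,m=grab(nm); P=cloud(d,m); q=(P-D)@np.stack([x,l,[0,0,1]],1)
    ht=(q-[.014,0,.172])@n; up=q[...,0]/np.cos(np.radians(35))  # height above deck plane
    k=(abs(q[...,1])<.06)&(q[...,0]>-.06)&(q[...,0]<.12)&(q[...,2]<.35)&(ht>.03)&(p.max(-1)<70)
    print(nm,k.sum(),np.percentile(ht[k],[5,50,95,99]).round(3))
    K=q[k]; h=ht[k]; T=K[h>np.percentile(h,99)-.008]
    print(" top face",len(T),T.mean(0).round(4),T.min(0).round(3),T.max(0).round(3))
    T2=T[:,[1]]; c=T.mean(0); print(" bar dir",np.linalg.svd(T-c)[2][0].round(3),np.linalg.svd(T-c)[1].round(3))
    for a in np.arange(0.02,.09,.01): 
        w=K[(h>a)&(h<=a+.01)]; print("  h",round(a,2),len(w),w.mean(0).round(3) if len(w) else "")
E
```

```text
scene 1756 416 [0.063 0.069 0.07 ]
 ctr [0.5018 0.2196] r 0.06429115197536324 337
top 491 83 [0.068 0.073 0.074]
 ctr [0.5068 0.2164] r 0.06423513857038252 83
8.475 [0.41113989 0.07127789 0.3464357 ] [-0.22104934  0.12147324 -0.14800305]
[[0.417, 0.909, 0.009], [0.909, -0.417, 0.002], [0.005, 0.007, -1.0]] [-0.048  0.249 -0.303  1.953  0.093  0.943 -0.827]
top 545 [0.031 0.043 0.079 0.082]
 top face 145 [ 0.037  -0.0005  0.2826] [ 0.028 -0.036  0.273] [0.047 0.034 0.292]
 bar dir [-0.029 -0.999 -0.017] [0.251 0.072 0.026]
  h 0.02 0 
  h 0.03 239 [ 0.071 -0.005  0.254]
  h 0.04 69 [ 0.076 -0.003  0.268]
  h 0.05 34 [ 0.057 -0.004  0.269]
  h 0.06 36 [ 0.051 -0.002  0.278]
  h 0.07 149 [ 0.038 -0.001  0.282]
  h 0.08 18 [ 0.036 -0.002  0.287]
scene 384 [0.034 0.048 0.079 0.081]
 top face 123 [0.0323 0.0096 0.2795] [ 0.025 -0.023  0.271] [0.044 0.041 0.286]
 bar dir [0.012 1.    0.018] [0.215 0.069 0.021]
  h 0.02 0 
  h 0.03 110 [0.053 0.003 0.243]
  h 0.04 86 [0.073 0.005 0.266]
  h 0.05 23 [0.044 0.029 0.259]
  h 0.06 29 [0.039 0.034 0.268]
  h 0.07 126 [0.033 0.011 0.279]
  h 0.08 10 [0.031 0.012 0.283]
```

```bash
cat > k.py <<'E'
from h import *
import sys
from scipy.spatial.transform import Rotation as R
Y=np.radians(18.2); t=np.radians(35); x=np.array([np.cos(Y),np.sin(Y),0]); l=np.array([-x[1],x[0],0]); zz=np.array([0,0,1.]); D=np.array([.509,.218,0])
n=-np.sin(t)*x+np.cos(t)*zz; yt=np.cos(t)*x+np.sin(t)*zz
RT=np.stack([np.cross(yt,-n),yt,-n],1)
G=D+.044*x+.2727*zz
def rep(back,turn=0.,off=np.zeros(3)):
    s=read_state(); T=RT@R.from_euler('z',turn).as_matrix(); p=G+off+n*back
    print("t",s["clock"],"pos",s["position"].round(4),"j",s["joints"].round(3),"f",s["ft_force"].round(1),"mz",s["ft_torque"].round(2))
    print("goal",p.round(4),"shift",((p-s["position"])/.25).round(4),"turn",(R.from_matrix(T@s["orientation"].T).as_rotvec()/(np.pi/2)).round(4))
    a=(s["orientation"].T@RT); print("tool turn about z (deg)",np.degrees(np.arctan2(a[0,1],a[1,1])).round(1),"tilt err",np.degrees(np.arccos(min(1,-s["orientation"][:,2]@n))).round(2))
if __name__=="__main__": rep(float(sys.argv[1]),np.radians(float(sys.argv[2])) if len(sys.argv)>2 else 0); print(n.round(4))
E
python3 k.py .09
```

```text
t 8.575 pos [0.409  0.0707 0.343 ] j [-0.049  0.254 -0.303  1.959  0.093  0.941 -0.827] f [-0.   0.5  0.1] mz [-0.01 -0.03  0.02]
goal [0.5018 0.2156 0.3464] shift [0.371  0.5798 0.0137] turn [-0.0225 -0.3965  0.4604]
tool turn about z (deg) 42.8 tilt err 34.93
[-0.5449 -0.1791  0.8192]
```

servo_tool(
  targets=[
    [[0, 0, 0.04, -0.0045, -0.079, 0.092, 45], [0.03, 0.05, 0.1, -0.009, -0.158, 0.184, 45], [0.06, 0.1, 0.14, -0.0135, -0.238, 0.276, 45], [0.1, 0.15, 0.16, -0.018, -0.317, 0.368, 45], [0.15, 0.2, 0.16, -0.0225, -0.3965, 0.4604, 45]],
  ],
)

```text
clock: 9.2
position: [0.4457, 0.1215, 0.382]
orientation: [[-0.305, 0.786, 0.538], [0.952, 0.25, 0.175], [0.003, 0.565, -0.825]]
ft_force: [0.8, -0.2, 1.3]
finger_gap: 0.0448
grasp_force: 0.0
```

```bash
python3 k.py .09
```

```text
t 9.2 pos [0.4457 0.1215 0.382 ] j [-0.039  0.048 -0.382  2.309  0.381  0.203 -0.456] f [ 0.8 -0.2  1.3] mz [-0.24  0.53 -0.09]
goal [0.5018 0.2156 0.3464] shift [ 0.2241  0.3763 -0.1423] turn [ 0.0002 -0.0065  0.0047]
tool turn about z (deg) 0.4 tilt err 0.58
[-0.5449 -0.1791  0.8192]
```

servo_tool(
  targets=[
    [[0.06, 0.1, -0.02, 0, -0.006, 0.005, 45], [0.12, 0.2, -0.06, 0, -0.006, 0.005, 45], [0.18, 0.3, -0.1, 0, -0.006, 0.005, 45], [0.224, 0.376, -0.142, 0, -0.006, 0.005, 45], [0.224, 0.376, -0.142, 0, -0.006, 0.005, 45]],
  ],
)

```text
clock: 9.82
position: [0.5013, 0.2163, 0.3447]
orientation: [[-0.311, 0.783, 0.539], [0.95, 0.256, 0.176], [0.0, 0.567, -0.824]]
ft_force: [0.2, 1.0, 0.4]
finger_gap: 0.0449
grasp_force: 0.0
```

```bash
python3 k.py .09; python3 - <<'E'
from h import *
p,d,m=grab("wrist"); cv2.imwrite("pics/w2.png",p[...,::-1]); np.savez("w2.npz",p=p,d=d,P=cloud(d,m))
E
```

```text
t 9.825 pos [0.5013 0.2163 0.3447] j [-0.5    0.235 -0.113  2.219  1.069  0.213 -1.288] f [0.2 1.  0.4] mz [-0.22  0.62 -0.01]
goal [0.5018 0.2156 0.3464] shift [ 0.0017 -0.0027  0.007 ] turn [ 0.0014 -0.0046  0.001 ]
tool turn about z (deg) 0.1 tilt err 0.44
[-0.5449 -0.1791  0.8192]
```

View pics/w2.png

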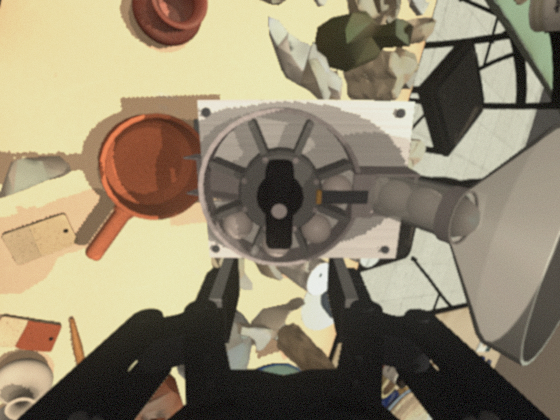

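The wrist view shows the knob bar upright at u≈280, rows 160–248, centred between the fingers. Its balls are on the lower right, and the bowl is at (155,165). A half turn of the gripper gives joint 7 room for the 135° clockwise turn, so I'll measure the knob and do that.

```bash
python3 - <<'E'
from k import *
z=np.load("w2.npz"); p,P=z["p"],z["P"]; q=(P-D)@np.stack([x,l,zz],1); nn=np.array([-np.sin(t),0,np.cos(t)]); ht=(q-[.014,0,.172])@nn
k=np.zeros(p.shape[:2],bool); k[150:256,255:305]=1; k&=(ht>.068)&(z["d"]>0)&(ht<.1)
T=q[k]; print(k.sum(),T.mean(0).round(4),T.min(0).round(4),T.max(0).round(4),np.percentile(ht[k],[5,50,95]).round(4))
sl=(T@[np.cos(t),0,np.sin(t)]); print("slope mid",(sl.min()+sl.max())/2,np.percentile(sl,[2,98]),"y",np.percentile(T[:,1],[1,99]), "G slope",(np.array([.044,0,.2727])@[np.cos(t),0,np.sin(t)]),"G ht",(np.array([.044-.014,0,.1007])@nn))
m=P[...,0]; dk=np.zeros(p.shape[:2],bool); dk[:, :]=(abs(q[...,1])<.075)&(abs(ht)<.02)&(q[...,0]>.01)&(q[...,0]<.16); S=P[dk]; nv,c,kk=plane(S,.003); print("deck n",nv,"exp",n,"ht med",np.median(ht[dk][kk]),"y mid",q[dk][kk][:,1].min(),q[dk][kk][:,1].max())
E
```

```text
2319 [0.0326 0.0047 0.2797] [ 0.0243 -0.0326  0.2682] [0.0465 0.0368 0.2858] [0.0744 0.0779 0.0794]
slope mid 0.18716997667822105 [0.1768493  0.19754093] y [-0.03104538  0.03644621] G slope 0.1924569841416459 G ht 0.06528131776937009
deck n [-0.5448631  -0.17366182  0.82034491] exp [-0.54488158 -0.17914795  0.81915204] ht med 0.001159473697908194 y mid -0.07499373289989548 0.0749988893387804
```

servo_tool(
  targets=[
    [[0, 0, 0, -0.0545, -0.0179, 0.0819, 45], [0, 0, 0, -0.109, -0.0358, 0.1638, 45], [0, 0, 0, -0.1635, -0.0537, 0.2457, 45], [0, 0, 0, -0.218, -0.0716, 0.3276, 45], [0, 0, 0, -0.2725, -0.0896, 0.4096, 45]],
  ],
)

```text
clock: 10.5
position: [0.5018, 0.2128, 0.347]
orientation: [[-0.769, 0.333, 0.545], [0.492, 0.853, 0.174], [-0.407, 0.402, -0.82]]
ft_force: [-0.5, 0.9, -0.7]
finger_gap: 0.0448
grasp_force: 0.0
```

servo_tool(
  targets=[
    [[0, 0, 0, -0.0545, -0.0179, 0.0819, 45], [0, 0, 0, -0.109, -0.0358, 0.1638, 45], [0, 0, 0, -0.1635, -0.0537, 0.2457, 45], [0, 0, 0, -0.218, -0.0716, 0.3276, 45], [0, 0, 0, -0.2725, -0.0896, 0.4096, 45]],
  ],
)

```text
clock: 11.12
position: [0.5018, 0.2128, 0.347]
orientation: [[-0.778, -0.309, 0.547], [-0.255, 0.951, 0.175], [-0.575, -0.003, -0.818]]
ft_force: [0.1, -0.7, -1.1]
finger_gap: 0.0449
grasp_force: 0.0
```

```bash
python3 k.py .09 180
```

```text
t 11.125 pos [0.5018 0.2128 0.347 ] j [-0.27   0.243 -0.399  2.216  1.217  0.294  0.138] f [ 0.1 -0.7 -1.1] mz [-0.18  0.58  0.  ]
goal [0.5018 0.2156 0.3464] shift [-0.0001  0.0114 -0.0022] turn [-0.5448 -0.1761  0.8205]
tool turn about z (deg) -90.0 tilt err 0.27
[-0.5449 -0.1791  0.8192]
```

servo_tool(
  targets=[
    [[0, 0, 0, -0.0545, -0.0179, 0.0819, 45], [0, 0, 0, -0.109, -0.0358, 0.1638, 45], [0, 0, 0, -0.1635, -0.0537, 0.2457, 45], [0, 0, 0, -0.218, -0.0716, 0.3276, 45], [0, 0, 0, -0.2725, -0.0896, 0.4096, 45]],
  ],
)

```text
clock: 11.75
position: [0.5018, 0.2128, 0.347]
orientation: [[-0.33, -0.769, 0.547], [-0.852, 0.492, 0.178], [-0.406, -0.408, -0.818]]
ft_force: [-0.1, -0.6, -0.0]
finger_gap: 0.0448
grasp_force: 0.0
```

servo_tool(
  targets=[
    [[0, 0, 0, -0.0545, -0.0179, 0.0819, 45], [0, 0, 0, -0.109, -0.0358, 0.1638, 45], [0, 0, 0, -0.1635, -0.0537, 0.2457, 45], [0, 0, 0, -0.218, -0.0716, 0.3276, 45], [0, 0, 0, -0.2725, -0.0896, 0.4096, 45]],
  ],
)

```text
clock: 12.38
position: [0.5018, 0.2128, 0.347]
orientation: [[0.312, -0.778, 0.546], [-0.95, -0.255, 0.18], [-0.001, -0.575, -0.818]]
ft_force: [-1.0, -0.1, 0.1]
finger_gap: 0.0452
grasp_force: 0.0
```

```bash
sed -i 's/^G=.*/G=D+.0409*x+.003*l+.2693*zz/' k.py; python3 k.py .04 180;python3 k.py -.004 180
```

```text
t 12.375 pos [0.5018 0.2128 0.347 ] j [-0.109  0.264 -0.602  2.211  1.266  0.353  1.666] f [-1.  -0.1  0.1] mz [-0.18  0.54  0.02]
goal [0.5251 0.2265 0.3021] shift [ 0.0934  0.0548 -0.1796] turn [-0.0008  0.0007 -0.    ]
tool turn about z (deg) -180.0 tilt err 0.09
[-0.5449 -0.1791  0.8192]
t 12.375 pos [0.5018 0.2128 0.347 ] j [-0.109  0.264 -0.602  2.211  1.266  0.353  1.666] f [-1.  -0.1  0.1] mz [-0.18  0.54  0.02]
goal [0.5491 0.2343 0.266 ] shift [ 0.1893  0.0863 -0.3238] turn [-0.0008  0.0007 -0.    ]
tool turn about z (deg) -180.0 tilt err 0.09
[-0.5449 -0.1791  0.8192]
```

servo_tool(
  targets=[
    [[0.047, 0.03, -0.09, 0, 0, 0, 45], [0.093, 0.055, -0.18, 0, 0, 0, 45], [0.125, 0.065, -0.228, 0, 0, 0, 45], [0.157, 0.076, -0.276, 0, 0, 0, 45], [0.189, 0.086, -0.324, 0, 0, 0, 45]],
  ],
)

```text
clock: 13.0
position: [0.5494, 0.2343, 0.2657]
orientation: [[0.308, -0.779, 0.546], [-0.951, -0.25, 0.18], [-0.004, -0.575, -0.818]]
ft_force: [0.3, 0.1, 0.7]
finger_gap: 0.0447
grasp_force: 0.0
```

servo_tool(
  targets=[
    [[0, 0, 0, 0, 0, 0, 35], [0, 0, 0, 0, 0, 0, 30], [0, 0, 0, 0, 0, 0, 26], [0, 0, 0, 0, 0, 0, 23], [0, 0, 0, 0, 0, 0, 20]],
  ],
  squeeze=40,
)

```text
clock: 13.62
position: [0.5482, 0.2356, 0.2659]
orientation: [[0.31, -0.779, 0.545], [-0.951, -0.252, 0.182], [-0.004, -0.574, -0.819]]
ft_force: [-6.6, -3.4, 3.7]
finger_gap: 0.0205
grasp_force: 34.6
```

```bash
python3 k.py -.004 180
```

```text
t 13.625 pos [0.5482 0.2356 0.2659] j [-0.172  0.485 -0.574  2.213  1.821  0.435  1.134] f [-6.6 -3.4  3.7] mz [-0.53  1.35 -0.13]
goal [0.5491 0.2343 0.266 ] shift [ 0.0036 -0.0049  0.0004] turn [-0.0029 -0.0004  0.0013]
tool turn about z (deg) -179.8 tilt err 0.15
[-0.5449 -0.1791  0.8192]
```

servo_tool(
  targets=[
    [[0, 0, 0, 0.0545, 0.0179, -0.0819, 15], [0, 0, 0, 0.109, 0.0358, -0.1638, 15], [0, 0, 0, 0.1635, 0.0537, -0.2457, 15], [0, 0, 0, 0.218, 0.0716, -0.3276, 15], [0, 0, 0, 0.2725, 0.0896, -0.4096, 15]],
  ],
)

```text
clock: 14.25
position: [0.5497, 0.2353, 0.2669]
orientation: [[-0.336, -0.765, 0.549], [-0.847, 0.5, 0.178], [-0.411, -0.405, -0.816]]
ft_force: [-4.0, -3.8, 5.3]
finger_gap: 0.0205
grasp_force: 39.3
```

servo_tool(
  targets=[
    [[0, 0, 0, 0, 0, 0, 15], [0, 0, 0, 0, 0, 0, 15], [0, 0, 0, 0, 0, 0, 15], [0, 0, 0, 0, 0, 0, 15]],
  ],
)

```text
clock: 14.75
position: [0.5497, 0.2353, 0.2669]
orientation: [[-0.332, -0.767, 0.549], [-0.85, 0.496, 0.178], [-0.409, -0.407, -0.816]]
ft_force: [-5.2, -3.2, 6.6]
finger_gap: 0.0202
grasp_force: 39.4
```

```bash
python3 k.py -.004 135; cat > balls.py <<'E'
from k import *
for nm in("scene","top","wrist"):
    p,d,m=grab(nm); P=cloud(d,m); q=(P-D); k=(np.hypot(q[...,0],q[...,1]+.0)<.06)&(P[...,2]>.008)&(P[...,2]<.05); hsv=cv2.cvtColor(p,cv2.COLOR_RGB2HSV)
    w=k&(hsv[...,1]<95)&(p.max(-1)>70); N,L,S,C=cv2.connectedComponentsWithStats(w.astype(np.uint8))
    print(nm,k.sum(),[(S[i,4],C[i].round(0).tolist(),P[L==i].mean(0).round(3).tolist()) for i in range(1,N) if S[i,4]>6])
E
python3 balls.py
```

```text
t 14.75 pos [0.5497 0.2353 0.2669] j [-0.074  0.516 -0.732  2.207  1.77   0.527  0.408] f [-5.2 -3.2  6.6] mz [-0.55  0.74 -0.21]
goal [0.5491 0.2343 0.266 ] shift [-0.0024 -0.0037 -0.0034] turn [-0.5487 -0.1768  0.8211]
tool turn about z (deg) -134.7 tilt err 0.29
[-0.5449 -0.1791  0.8192]
scene 647 [(np.int32(41), [232.0, 281.0], [0.487, 0.22, 0.034])]
top 426 [(np.int32(50), [219.0, 205.0], [0.492, 0.213, 0.036])]
wrist 9369 [(np.int32(895), [426.0, 44.0], [0.49, 0.214, 0.033])]
```

One ball is in the bowl at (0.49, 0.21). Now the second click.

servo_tool(
  targets=[
    [[0, 0, 0, 0.0545, 0.0179, -0.0819, 15], [0, 0, 0, 0.109, 0.0358, -0.1638, 15], [0, 0, 0, 0.1635, 0.0537, -0.2457, 15], [0, 0, 0, 0.218, 0.0716, -0.3276, 15], [0, 0, 0, 0.2725, 0.0896, -0.4096, 15]],
  ],
)

```text
clock: 15.52
position: [0.5507, 0.2338, 0.2673]
orientation: [[-0.779, -0.299, 0.551], [-0.244, 0.954, 0.172], [-0.577, -0.0, -0.816]]
ft_force: [-2.9, -6.6, 8.1]
finger_gap: 0.0208
grasp_force: 39.7
```

servo_tool(
  targets=[
    [[0, 0, 0, 0, 0, 0, 15], [0, 0, 0, 0, 0, 0, 15], [0, 0, 0, 0, 0, 0, 15], [0, 0, 0, 0, 0, 0, 15]],
  ],
)

```text
clock: 16.02
position: [0.5507, 0.2338, 0.2673]
orientation: [[-0.778, -0.303, 0.551], [-0.249, 0.953, 0.172], [-0.577, -0.003, -0.816]]
ft_force: [-4.9, -6.1, 7.8]
finger_gap: 0.0207
grasp_force: 39.8
```

```bash
python3 k.py -.004 90; python3 balls.py
```

```text
t 16.025 pos [0.5507 0.2338 0.2673] j [ 1.000e-03  5.500e-01 -8.590e-01  2.201e+00  1.733e+00  6.110e-01
 -3.310e-01] f [-4.9 -6.1  7.8] mz [-0.88  0.4  -0.62]
goal [0.5491 0.2343 0.266 ] shift [-0.0066  0.002  -0.005 ] turn [ 1.0938  0.3509 -1.6324]
tool turn about z (deg) -89.6 tilt err 0.55
[-0.5449 -0.1791  0.8192]
scene 637 [(np.int32(75), [232.0, 280.0], [0.495, 0.216, 0.032])]
top 413 [(np.int32(105), [220.0, 206.0], [0.488, 0.211, 0.035])]
wrist 5744 []
```

Ball area doubled (41→75 and 50→105 px), so two balls are in. Now the third click.

servo_tool(
  targets=[
    [[0, 0, 0, 0.0545, 0.0179, -0.0819, 15], [0, 0, 0, 0.109, 0.0358, -0.1638, 15], [0, 0, 0, 0.1635, 0.0537, -0.2457, 15], [0, 0, 0, 0.218, 0.0716, -0.3276, 15], [0, 0, 0, 0.2725, 0.0896, -0.4096, 15]],
  ],
)

```text
clock: 16.8
position: [0.5507, 0.2321, 0.2668]
orientation: [[-0.762, 0.343, 0.55], [0.502, 0.848, 0.167], [-0.409, 0.403, -0.819]]
ft_force: [-6.2, -9.6, 10.3]
finger_gap: 0.0207
grasp_force: 40.2
```

servo_tool(
  targets=[
    [[0, 0, 0, 0, 0, 0, 15], [0, 0, 0, 0, 0, 0, 15], [0, 0, 0, 0, 0, 0, 15], [0, 0, 0, 0, 0, 0, 15]],
  ],
)

```text
clock: 17.3
position: [0.5507, 0.2321, 0.2669]
orientation: [[-0.764, 0.339, 0.55], [0.498, 0.851, 0.167], [-0.411, 0.401, -0.819]]
ft_force: [-6.1, -9.6, 11.3]
finger_gap: 0.0206
grasp_force: 40.2
```

```bash
python3 k.py -.004 45; python3 balls.py
```

```text
t 17.3 pos [0.5507 0.2321 0.2669] j [ 0.06   0.584 -0.966  2.197  1.703  0.685 -1.079] f [-6.1 -9.6 11.3] mz [-1.43  0.45 -0.91]
goal [0.5491 0.2343 0.266 ] shift [-0.0066  0.009  -0.0033] turn [ 0.5498  0.1746 -0.8117]
tool turn about z (deg) -44.6 tilt err 0.74
[-0.5449 -0.1791  0.8192]
scene 672 [(np.int32(82), [235.0, 279.0], [0.495, 0.205, 0.031]), (np.int32(67), [218.0, 280.0], [0.527, 0.243, 0.032])]
top 347 [(np.int32(41), [225.0, 203.0], [0.5, 0.194, 0.035]), (np.int32(50), [220.0, 212.0], [0.469, 0.21, 0.035])]
wrist 10605 [(np.int32(1030), [122.0, 18.0], [0.465, 0.214, 0.033]), (np.int32(869), [132.0, 58.0], [0.496, 0.2, 0.033]), (np.int32(695), [188.0, 73.0], [0.536, 0.235, 0.032])]
```

Three balls are seen separately in the bowl. Next: open and retreat along the knob axis.

servo_tool(
  targets=[
    [[0, 0, 0, 0, 0, 0, 30], [0, 0, 0, 0, 0, 0, 45], [0, 0, 0, 0, 0, 0, 45], [-0.03, -0.01, 0.045, 0, 0, 0, 45], [-0.076, -0.025, 0.115, 0, 0, 0, 45]],
  ],
)

```text
clock: 18.08
position: [0.5304, 0.2301, 0.2948]
orientation: [[-0.769, 0.335, 0.545], [0.495, 0.851, 0.176], [-0.404, 0.405, -0.82]]
ft_force: [-0.4, -0.3, -0.3]
finger_gap: 0.0452
grasp_force: 0.0
```

servo_tool(
  targets=[
    [[-0.05, -0.02, 0.08, 0, 0, 0, 45], [-0.11, -0.036, 0.164, 0, 0, 0, 45], [-0.2, -0.07, 0.3, 0, 0, 0, 45], [-0.27, -0.09, 0.4, 0, 0, 0, 45], [-0.27, -0.09, 0.4, 0, 0, 0, 45]],
  ],
)

```text
clock: 18.7
position: [0.4633, 0.2079, 0.397]
orientation: [[-0.766, 0.333, 0.55], [0.496, 0.85, 0.176], [-0.409, 0.407, -0.817]]
ft_force: [0.5, -0.4, 0.3]
finger_gap: 0.045
grasp_force: 0.0
```

```bash
python3 k.py .1 45; python3 balls.py; python3 pl.py; python3 - <<'E'
from k import *
p,d,m=grab("wrist"); cv2.imwrite("pics/w3.png",p[...,::-1])
P=cloud(d,m); q=(P-D)@np.stack([x,l,zz],1); ht=(q-[.014,0,.172])@[-np.sin(t),0,np.cos(t)]; sl=q@[np.cos(t),0,np.sin(t)]
k=(ht>.068)&(ht<.09)&(abs(q[...,1])<.05)&(abs(sl-.188)<.05); A=np.c_[sl[k],q[...,1][k]]; c=A.mean(0); a=np.linalg.svd(A-c)[2][0]; print(k.sum(),c,"bar angle slope/y deg",np.degrees(np.arctan2(a[1],a[0])))
E
```

```text
t 18.7 pos [0.4633 0.2079 0.397 ] j [ 0.326  0.199 -1.14   2.178  1.017  0.513 -0.48 ] f [ 0.5 -0.4  0.3] mz [-0.19  0.56 -0.03]
goal [0.4924 0.2157 0.3512] shift [ 0.1164  0.0312 -0.1832] turn [ 0.5468  0.1794 -0.8142]
tool turn about z (deg) -44.7 tilt err 0.36
[-0.5449 -0.1791  0.8192]
scene 668 [(np.int32(78), [219.0, 276.0], [0.536, 0.228, 0.03]), (np.int32(78), [235.0, 278.0], [0.495, 0.204, 0.031])]
top 604 [(np.int32(30), [218.0, 191.0], [0.539, 0.218, 0.032]), (np.int32(55), [224.0, 202.0], [0.502, 0.196, 0.035]), (np.int32(53), [220.0, 212.0], [0.469, 0.211, 0.034])]
wrist 4465 [(np.int32(385), [177.0, 48.0], [0.464, 0.213, 0.033]), (np.int32(375), [181.0, 73.0], [0.495, 0.199, 0.032]), (np.int32(309), [210.0, 88.0], [0.536, 0.223, 0.031])]
scene 1583 423 [0.064 0.068 0.07 ]
 ctr [0.5016 0.2195] r 0.0643102265218151 352
top 802 212 [0.065 0.073 0.075]
 ctr [0.5057 0.2152] r 0.06453043458740056 140
18.95 [0.463324   0.20724471 0.39388021] [ 0.46534073 -1.21282114  0.22175399]
1515 [0.18515266 0.00408298] bar angle slope/y deg -45.464919523595675
```

View pics/w3.png

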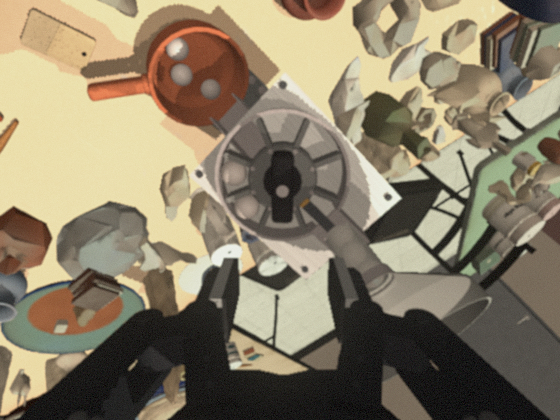

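The bowl holds three balls at (177,48), (181,73) and (210,88), the knob bar measures 135° turned, and the gripper is clear. Handing in.

```bash
python3 -c "
from cell import *
print(close_job())"
```

```text
the job is handed in; nothing more can be done
None
```

I handed the job in at about 19 s: the bowl stands within about 10 mm of the drop point with three balls in it, and the knob measures 135° turned (three clicks). On the way in, the bowl's rim bumped the fixed deck at about 38 N, so I backed off and came in lower; the official verdict isn't shown, and I didn't re-measure the pots and jar at the end.

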